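# Run the inspection stylus along the seam of a sample plate

## Task

Take the needle-tipped stylus out of the pen rack, lower its tip from above into the L-shaped seam of the sample plate at the open end of the long leg, and run it slowly (about 3 cm a second) and gently along the seam, round the corner, to the open end of the short leg, without lifting it out on the way or scraping it over the plate faces. Then lift it out, hang it upright in the same rack slot it came from, and leave everything else where it is.

Things in the scene. Friction and masses are not known exactly. Their poses are not given: they have to be found in the camera images.
- stylus: Steel stylus, 140 mm, 70 g, hanging upright in a rack slot. Origin at its tip, z up its length. From the tip: needle 4 mm thick to z = 28, cone, neck 10 mm thick z = 40 to 68, collar 26 mm across z = 68 to 74 (hangs by this), square aluminium grip 14 x 14 mm z = 74 to 140 mm, faces square to its x and y. Mass centred near z = 90. Hanging, the tip is 12 mm above the desk.
- marker: Marker pen, the stylus's neighbour: white barrel 12 mm thick, black collar 26 mm across, round black cap 18 mm across, top at 131 mm above the desk. Loose; leave it. Origin at its lower end.
- rack: Grey pen rack, fixed, 80 x 170 mm, 80 mm high. Origin at the centre of its underside. Its 8 mm top plate has two slots 15 mm wide at y = +42 and -42 mm, open upward and to -x (edge x = -30 mm), closed at x = +5 mm; back wall at x = +30 mm. The stylus hangs in either slot, the marker in the other.
- slot_a (a point): The +y slot of the rack: point on the slot's middle line, level with the top face of the rack (80 mm above the desk), where a tool's axis hangs (x = -10 mm in the rack). Site axes as the rack's.
- slot_b (a point): The same for the -y slot.
- sample: Fixed plate 160 (x) x 130 (y) mm, top face 18 mm above the desk: aluminium on a dark steel base. Origin: centre of underside. A 100 x 46 mm patch in its -x +y corner leaves an L-shaped seam, a groove 9 mm wide, 8 mm deep, dark floor. Middle line: long leg y = 15 from the open end x = -80 to the corner x = 25; short leg x = 25 from y = 15 to the open end y = 65 mm.
- seam_start (a point): Seam middle line, 8 mm inside the open end of the long leg, level with the top face (18 mm above the desk). Site axes as the sample's.
- seam_1 (a point): Point on the seam middle line, level with the top face, 24 mm farther along the long leg.
- seam_2 (a point): The same, another 24 mm on.
- seam_3 (a point): The same, another 24 mm on.
- seam_corner (a point): The seam's corner, where the middle lines meet, level with the top face; 25 mm on from seam_3.
- seam_4 (a point): Seam middle line on the short leg, 22 mm past the corner, level with the top face.
- seam_end (a point): Seam middle line, 7 mm inside the open end of the short leg, level with the top face.
- straight_sample: Another sample, 110 x 80 x 18 mm, with one straight seam; loose. Not to be traced; leave it. Origin at the centre of its underside.
- calculator: White calculator 100 x 150 x 19 mm, loose; leave it. Origin at the centre of its underside.
- mouse: Black computer mouse 100 x 58 x 33 mm, loose; leave it. Origin at the centre of its underside.
- phone: Black phone 75 x 150 x 9 mm, loose; leave it. Origin at the centre of its underside.
- clip_box: Small open cardboard box 100 x 80 x 50 mm with binder clips; leave it. Origin at the centre of its underside.
Not all that is in view belongs to the job. Of the things like the stylus, leave any that is purple; of the rest the larger one is meant. Leave any purple look-alike of the sample alone.

How it is judged (in metres and radians):
On the way, in this order (a step that is already met when the one before it is completed fails the run):
1. the stylus is out of the rack (distance of stylus from where it was at the start of the episode above 0.05 m), for 0.1 s.
2. the tip is down in the seam at the open end of the long leg (horizontal distance between stylus and seam_start below 0.006 m and z of stylus in the frame of sample below 0.016 m), for 0.05 s.
3. the tip, still in the seam, passes the next point on it (horizontal distance between stylus and seam_1 below 0.006 m and z of stylus in the frame of sample below 0.016 m), for 0.05 s.
4. the tip, still in the seam, passes the next point on it (horizontal distance between stylus and seam_2 below 0.006 m and z of stylus in the frame of sample below 0.016 m), for 0.05 s.
5. the tip, still in the seam, passes the next point on it (horizontal distance between stylus and seam_3 below 0.006 m and z of stylus in the frame of sample below 0.016 m), for 0.05 s.
6. the tip, still in the seam, has come to the corner (horizontal distance between stylus and seam_corner below 0.006 m and z of stylus in the frame of sample below 0.016 m), for 0.05 s.
7. the tip, still in the seam, passes the next point on it (horizontal distance between stylus and seam_4 below 0.006 m and z of stylus in the frame of sample below 0.016 m), for 0.05 s.
8. the tip has reached the open end of the short leg (horizontal distance between stylus and seam_end below 0.006 m and z of stylus in the frame of sample below 0.016 m), for 0.05 s.
At the end, for the whole second after the job is handed in: The tip has gone the whole seam, long leg to short leg, at least 2 mm below the top face and within 6 mm of each point; the stylus hangs again in its own slot, tip within 12 mm of where it started, upright within 0.12 rad, at rest (distance of stylus from where it was at the start of the episode below 0.012 m and angle between stylus's own z axis and vertical below 0.12 rad and linear speed of stylus below 0.02 m/s); the robot touches nothing.
It fails at once if the tip slid or hopped over the plate (less than 12 mm above its faces, or not down in the seam) other than within 20 mm of the two seam ends (x of stylus in the frame of sample between -0.083 and 0.083 m and y of stylus in the frame of sample between -0.068 and 0.068 m and horizontal distance between stylus and seam_start above 0.02 m and horizontal distance between stylus and seam_end above 0.02 m and z of stylus in the frame of sample between 0.0165 and 0.03 m).
It fails at once if the stylus moved faster than 0.08 m/s along the seam (x of stylus in the frame of sample between -0.083 and 0.083 m and y of stylus in the frame of sample between -0.068 and 0.068 m and horizontal distance between stylus and seam_start above 0.008 m and horizontal distance between stylus and seam_end above 0.008 m and z of stylus in the frame of sample below 0.0165 m and linear speed of stylus above 0.08 m/s).
It fails at once if the stylus pressed on the sample with more than 20 N (contact force between stylus and sample above 20 N).
It fails at once if a bystander was moved more than 20 mm (distance of any of marker, straight_sample, calculator, mouse, phone, clip_box from where it was at the start of the episode above 0.02 m).
It also fails if it takes over 67 s, if anything falls off the work surface, if the arm or the gripper's body presses on something with over 40 N, if the wrist force passes 120 N, or if a joint passes its speed limit or range.

## Robot

A 6-joint arm with a two-finger parallel gripper is mounted at the origin on the work surface. World frame = base frame: x ahead of the robot, y to its left, z up, the work surface at z = 0. Lengths are in mm, angles in rad, forces in N, time in s.
With the tool pointing down it reaches from about 325 to 775 mm from the base axis. Payload 5.5 kg.
Tool frame: the origin (TCP) lies at the very end of the fingers, on their centre line; the grasp point (between the pads) lies 19 mm behind it; z points along the fingers, y is the line along which they close (so a half turn about z gives the same grasp; the last joint's range is limited). The gripper opens to 85 mm and grips with 20 to 120 N. Pads are 22 mm wide; open, the fingers measure 114 mm over their backs; the gripper's body (76 mm by 85 mm) begins 54 mm behind the grasp point. The pads swing forward as they close: fully open they stand 13 mm farther back than shut.
Start: joints at [1.142, 0.091, 1.231, -0, 1.82, -0.057], TCP at [217.981, 559.018, 231.275] pointing down, gripper open.
Joint ranges: [-2.87, 2.87], [-0.86, 2.18], [0.17, 2.46], [-1.51, 4.65], [0.06, 2.69], [-2.65, 2.65]. Speed limits (rad/s): [2.57, 2.57, 3.01, 3.14, 3.14, 3.14].

## Interface

Orientations are given as a rotation vector (axis times angle).
In Python, from plant import readout, optics, job gives the robot as it stands.
- The arm moves only by the tool drive_tool, never from a script. Its argument "series" is a list of rows, each an object with "travel": the shift along the tool's x, y, z in mm, a list of three; "delta_rot": the turn, a rotation vector about the tool's x, y, z in degrees, a list of three; "jaw": the closure, from -1 (fully open) to 1 (shut). A call has 1 to 5 rows; each row shifts and turns the commanded pose from where the row before left it, along the tool's axes as they then stand; what a row does not reach is not made up. A row lasts 1/12 s, in which the tool goes at most 41.7 mm and 7.16 degrees, less where a joint would pass 70% of its speed; a pose out of reach is approached as far as the arm can. A call is refused whole if a number of a shift passes 41.7 or a number of a turn 7.16, either way. A call with a gripper value outside its range is refused whole. The fingers move at their own pace and stop on an object; "force" is the grip in N (left out, the last holds). Time passes only in rows, so rows that do not move let the fingers close. It gives the time, the measured TCP pose, the force, the opening and the grip force at its end, in the units of the state.
- readout.get_state(): the state, without advancing time (a new reading comes with each control period).
- optics.read_camera(name): name is "side" or "top"; returns the picture (420x560x3 uint8, red, green, blue); there is no depth.
- optics.camera_info(name): a dict with "camera_matrix" (3x3 intrinsics, pixels), "R" (3x3) and "t" (3): a world point X has camera coordinates R X + t. Camera axes: x right, y down, z forward; pixel columns grow to the right and rows downward; lengths in mm; the calibration is good to about 2 mm. A picture is of the moment at which its call begins. camera_info takes no time and is no camera call.
- job.sign_off(): hands the job in; it is judged then, once.
Trained networks look in the newest picture that a camera, given by its name, has taken for a name from the list of things; names that differ only in an ending like _2 or _b are one class to them, and where a whole thing is asked for, a point or a joint stands for the part that bears it (a point fixed in the world has none). Each returns a list of dicts, best first, with "score" (0 to 1); they miss things now and then, are a little off and sometimes report something else, mostly with a low value. They report only what shows in the picture. A call takes as long as a camera call. They do not tell look-alikes from the thing itself.
- optics.regions_of(camera, thing): "mask" (420x560 bool, what is visible of it).
- optics.place_of(camera, thing): "location" ([x, y, z] in mm, in the coordinates of the camera as it stood for that picture, good to about 4 mm: a listed point, or the origin of a listed thing).
The state is a dict: "time_s": time; "q": joint angles; "qd": joint speeds; "effort": joint torques, N m; "eef_pos": TCP position; "orientation": TCP orientation; "force": force on the tool from outside, world axes, zero at the start; "ft_torque": the same for the moment, N m; "gripper_width": opening from 0.0 (shut) to 1.0 (fully open); "grip_force": force on a finger pad.
Only numpy, scipy, OpenCV 4.12 (cv2) and the standard library are available. Lean on these libraries where they do the work, as an engineer would, in place of code of your own. Each camera call takes 0.05 s, during which the arm holds its last target. There are 200 camera calls.

## Working session

There is one attempt and no reset: what is moved stays moved. The work goes in short steps, Python scripts to look and compute and a tool call to move; the robot and the scene stay as the last step left them, time stands still between calls to the robot, and variables do not carry over. Pictures are saved under pics/ and viewed, at most 11 in all, crops included, and the job is handed in when it is done.

Besides the shell and the picture viewer there is one more tool, called as a command line: name --argument value ..., lists and objects as JSON in quotes. drive_tool: Moves the arm, as the interface text tells. Its arguments: {"type":"object","properties":{"series":{"type":"array"},"force":{"type":"number"}},"required":["series"]}

```bash
mkdir -p pics; ls; python3 - <<'E'
from plant import readout, optics, job
import cv2,numpy as np
s=readout.get_state();print(s)
for n in("top","side"):
    cv2.imwrite(f"pics/{n}0.png",optics.read_camera(n)[:,:,::-1])
    c=optics.camera_info(n);K,R,t=[np.array(c[k]) for k in("camera_matrix","R","t")]
    print(n,K.tolist(),R.round(4).tolist(),t, "pos",-R.T@t)
    for th in("stylus","marker","rack","sample","slot_a","slot_b","seam_start","seam_1","seam_2","seam_3","seam_corner","seam_4","seam_end"):
        for d in optics.place_of(n,th):
            X=np.array(d["location"]);p=K@X
            print(n,th,round(d["score"],2),(R.T@(X-t)).round(1),(p[:2]/p[2]).round(1))
print(readout.get_state()["time_s"])
E
```

```text
pics
{'time_s': 0.0, 'q': array([ 1.14228045e+00,  9.18886624e-02,  1.23189798e+00, -7.62765372e-06,
        1.81981709e+00, -5.67351906e-02]), 'qd': array([-0.00192803, -0.00138562,  0.00048082,  0.00074883,  0.00131501,
       -0.00135756]), 'effort': array([-2.15960390e-03, -4.58733988e+01, -4.18021095e+01, -4.47430111e-04,
        1.15061502e-02, -1.35826096e-05]), 'eef_pos': array([217.86790548, 558.7355023 , 230.1262111 ]), 'orientation': array([-5.80548862e-01, -3.08699976e+00,  3.06879250e-03]), 'force': array([ 0.46159158, -0.48901853, -0.31615992]), 'ft_torque': array([ 0.03176301, -0.01526321, -0.01745074]), 'grip_force': 0.0, 'gripper_width': 0.9976242657375526}
top [[433.4072172261308, 0.0, 275.8207935063671], [0.0, 433.4072172261308, 209.73693542335783], [0.0, 0.0, 1.0]] [[0.0257, -0.9994, 0.0248], [-0.9869, -0.0293, -0.1587], [0.1593, -0.0205, -0.987]] [-53.48172553 570.98301552 934.52479941] pos [ 415.99390507  -17.61703172 1014.32598844]
top stylus 0.61 [443.3 204.8   1.9] [168.8 264.9]
top stylus 0.49 [549.8 260.9  12.6] [146.4 217.8]
top stylus 0.45 [627.9 165.7   
[... 5125 characters left out ...]
] [352.8 286.2]
side seam_corner 0.58 [ 551.7 -113.4   17.6] [287.8 206.9]
side seam_4 0.97 [564.6 -93.6  13.9] [281.  212.4]
side seam_4 0.84 [297.  123.7  19.4] [389.2 299.4]
side seam_4 0.72 [485.2 -80.4  17.7] [311.9 219.1]
side seam_4 0.71 [316.6 114.1  17.9] [379.2 294.3]
side seam_4 0.67 [510.  -91.4  23.8] [302.6 212.9]
side seam_4 0.67 [ 533.3 -103.1   14.8] [294.2 211.4]
side seam_4 0.67 [ 647.3 -365.5    2.8] [274.3 153.6]
side seam_4 0.65 [471.5 -71.9  14.7] [316.9 223.2]
side seam_4 0.64 [372.5 123.5  20.4] [350.7 292.6]
side seam_4 0.62 [339.7 113.2  20.1] [367.7 291.4]
side seam_end 0.81 [574.2 -79.   16.1] [275.9 215. ]
side seam_end 0.59 [373.3 148.9  15.7] [348.8 304.2]
1.4
```

View pics/top0.png

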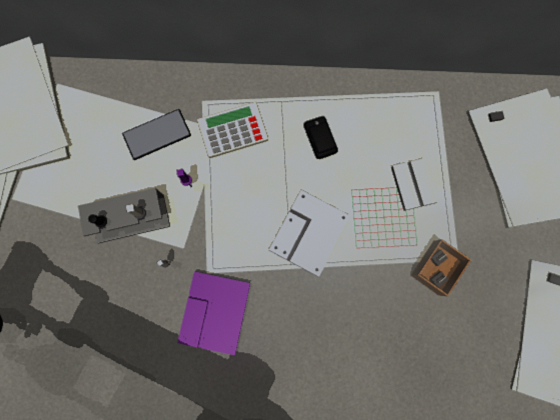

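View pics/side0.png

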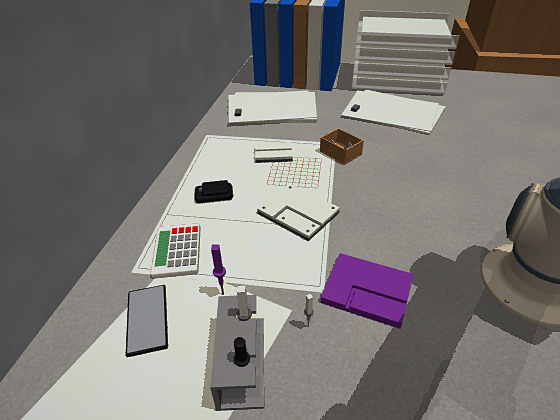

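```bash
python3 - <<'E'
import cv2,numpy as np
t=cv2.imread("pics/top0.png");s=cv2.imread("pics/side0.png")
r=lambda im,x,y,w,h,k:cv2.resize(im[y:y+h,x:x+w],(w*k,h*k),interpolation=cv2.INTER_CUBIC)
a=r(t,70,165,130,110,6)  # 780x660 -> trim
cv2.imwrite("pics/c_rack.png",np.hstack([r(t,70,175,110,72,4)[:288,:400+40],r(s,200,270,72,72,4)]))
cv2.imwrite("pics/c_sample.png",np.hstack([r(t,264,184,90,100,4),r(s,250,190,100,100,4)]))
E
```

```text
(no output)
```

View pics/c_rack.png

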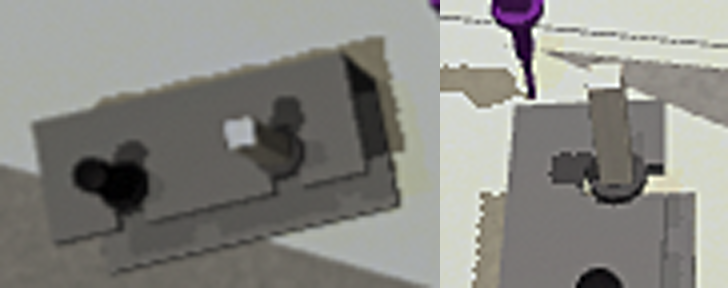

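View pics/c_sample.png

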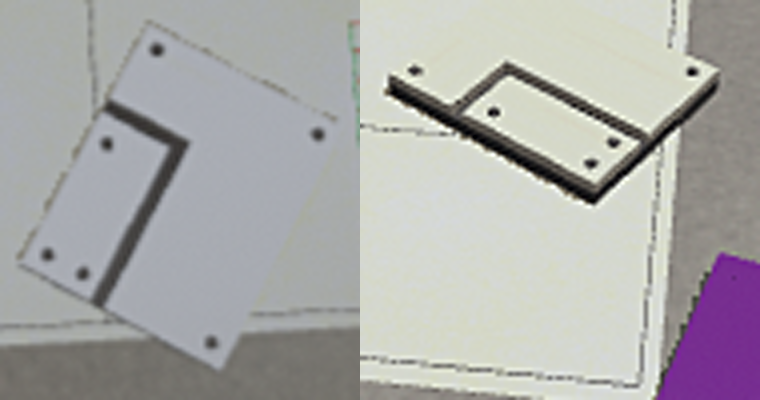

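Candidates for the stylus, in top-view pixels:
- Rack stylus with the pale square grip: (130,208).
- Purple one standing: (184,176), excluded by colour.
- Small grey one: (165,262), excluded as the smaller.
- Marker, black: (97,218), in the other slot.

I choose the rack stylus. The crop confirms it: square pale grip, in the -y slot (slot_b). For the sample, the aluminium plate at (308,232) is the one, and the purple plate at (215,312) is left alone.

```bash
cat > h.py <<'E'
import cv2,numpy as np
from scipy.optimize import least_squares,minimize
from plant import readout, optics
C={}
for n in("top","side"):
    c=optics.camera_info(n);C[n]=[np.array(c[k],float) for k in("camera_matrix","R","t")]
def proj(n,X):
    K,R,t=C[n];p=(np.atleast_2d(X)@R.T+t)@K.T;return p[:,:2]/p[:,2:]
def tri(a,b):
    P=[C[n][0]@np.c_[C[n][1],C[n][2]] for n in("top","side")]
    X=cv2.triangulatePoints(P[0],P[1],np.array(a,float),np.array(b,float))[:,0];return X[:3]/X[3]
def onz(n,uv,z):
    K,R,t=C[n];d=R.T@np.linalg.solve(K,[*uv,1]);c=-R.T@t;return c+d*(z-c[2])/d[2]
def w(pose,P):
    x,y,a=pose;c,s=np.cos(a),np.sin(a);P=np.asarray(P,float)
    return np.c_[x+c*P[:,0]-s*P[:,1],y+s*P[:,0]+c*P[:,1],P[:,2]]
E
python3 - <<'E'
from h import *
X=tri((130,208),(241,288.75));print("stylus top",X,proj("top",X),proj("side",X))
for n,uv in(("top",(130,208)),("side",(241,288.75))):print(n,onz(n,uv,152))
# sample groove fit: opening of groove dark against plate both sides
def score(pose,n,im):
    v=0;N=0
    for z in(18,):
        S=[];B=[]
        for o in(-2.5,0,2.5):
            S+=[(x,15+o,z) for x in np.arange(-76,20,2)]+[(25+o,y,z) for y in np.arange(20,62,2)]
        for o in(-7,7):
            B+=[(x,15+o,z) for x in np.arange(-76,16,2)]+[(25+o,y,z) for y in np.arange(24,62,2)]
        # beyond corner, must be bright
        B+=[(x,y,z) for x in(32,) for y in range(8,24,2)]*1+[(x,8,z) for x in range(16,32,2)]
        g=lambda P:cv2.remap(im,*[q.astype(np.float32).reshape(1,-1) for q in proj(n,w(pose,P)).T],cv2.INTER_LINEAR).mean()
        v+=g(S)-g(B)
    return v
for n in("top","side"):
    im=cv2.GaussianBlur(cv2.imread(f"pics/{n}0.png",0).astype(np.float32),(0,0),.6)
    best=min((minimize(score,(526+dx,-114+dy,a),args=(n,im),method="Nelder-Mead",options=dict(initial_simplex=[[526+dx,-114+dy,a],[530+dx,-114+dy,a],[526+dx,-110+dy,a],[526+dx,-114+dy,a+.05]])) for dx in(-4,0,4) for dy in(-4,0,4) for a in(-.45,-.35)),key=lambda r:r.fun)
    print(n,best.x,best.fun); print(w(best.x,[(-72,15,18),(25,15,18),(25,58,18)]).round(1).tolist())
# plate corners & hole checks
T=[(149,22),(337,122),(222,369),(19,262)]
for p in T:print(onz("top",(p[0]/4+264,p[1]/4+184),18).round(1))
Sd=[((390-360)/4+250,76/4+190),((719-360)/4+250,70/4+190),((594-360)/4+250,190/4+190)]
for p in Sd:print(onz("side",p,18).round(1))
ht=[(156,49),(318,134),(211,342),(107,143),(47,254),(83,274)]
hs=[(415,71),None,(692,72),(494,112),(590,163),(613,143)]
for a,b in zip(ht,hs):
    if b:
        a=(a[0]/4+264,a[1]/4+184);b=((b[0]-360)/4+250,b[1]/4+190)
        print("hole",tri(a,b).round(1),onz("top",a,18).round(1),onz("side",b,18).round(1))
E
```

```text
stylus top [550.36371294 257.03641539 149.42899196] [[130.00434343 208.03904485]] [[240.94844942 288.7401353 ]]
top [550.04302438 256.23481113 152.        ]
side [549.47839399 258.96756006 152.        ]
top [ 5.26473584e+02 -1.17729340e+02 -4.65600664e-01] -85.30902099609375
[[468.9, -72.0, 18.0], [555.5, -115.6, 18.0], [574.9, -77.1, 18.0]]
side [ 5.26023404e+02 -1.16293753e+02 -4.68627325e-01] -104.21759033203125
[[468.6, -70.4, 18.0], [555.1, -114.2, 18.0], [574.5, -75.8, 18.0]]
[626.7 -96.8  18. ]
[ 570.6 -207.6   18. ]
[ 426.3 -141.7   18. ]
[484.  -24.4  18. ]
[623.8 -89.7  18. ]
[ 424.5 -137.    18. ]
[482.3 -16.1  18. ]
hole [ 611.2 -101.5   14.6] [ 610.7 -101.2   18. ] [609.7 -97.6  18. ]
hole [ 441.2 -135.7   14.6] [ 441.4 -135.3   18. ] [ 440.7 -131.7   18. ]
hole [554.4 -73.8  14.7] [554.3 -73.5  18. ] [553.1 -70.1  18. ]
hole [489.  -40.4  15.5] [489.  -40.4  18. ] [488.4 -37.8  18. ]
hole [478.5 -61.4  14.4] [478.1 -61.3  18. ] [478.1 -57.6  18. ]
```

```bash
cat >> h.py <<'E'
from scipy.spatial.transform import Rotation as Ro
def rel(target,s=None):
    s=s or readout.get_state();R=Ro.from_rotvec(s["orientation"]).as_matrix()
    return R.T@(np.array(target)-s["eef_pos"]),R
E
python3 - <<'E'
from h import *
g=lambda x,y:((x+.5)/4-.5+70,(y+.5)/4-.5+175)
a,b=onz("top",g(35,122),80),onz("top",g(345,55),80);c,d=onz("top",g(55,244),80),onz("top",g(122,227),80)
print(a,b,np.linalg.norm(a-b),np.degrees(np.arctan2(*(a-b)[[1,0]])),c,d,np.degrees(np.arctan2(*(c-d)[[1,0]])))
st=(a+b)/2;print(tri(g(240,132),((604-440+.5)/4-.5+200,75.5/4-.5+270)))
# after turn +53 about tool z
s=readout.get_state();R=Ro.from_rotvec(s["orientation"]).as_matrix();print(R.round(3))
yaw=np.degrees(np.arctan2(R[1,1],R[0,1]));print("tool y yaw",yaw)
E
```

```text
[564.23003902 390.30903253  80.        ] [606.3058132 226.4325143  80.       ] 169.19185560509436 104.39981494461654 [498.49924279 373.30158942  80.        ] [508.62441014 338.64116315  80.        ] 106.28438873191257
[550.8420882  257.41259387 150.7457054 ]
[[-0.932  0.363  0.   ]
 [ 0.363  0.932  0.   ]
 [ 0.     0.    -1.   ]]
tool y yaw 68.6981519962915
```

drive_tool --series '[{"travel": [0,0,0],"delta_rot": [0,0,6.8],"jaw": -1},{"travel": [0,0,0],"delta_rot": [0,0,6.8],"jaw": -1},{"travel": [0,0,0],"delta_rot": [0,0,6.8],"jaw": -1},{"travel": [0,0,0],"delta_rot": [0,0,6.8],"jaw": -1},{"travel": [0,0,0],"delta_rot": [0,0,6.8],"jaw": -1}]'

```text
time_s: 1.82
eef_pos: [218.0, 559.0, 231.3]
orientation: [-1.466, -2.778, 0.0]
force: [0.5, -0.1, 0.1]
gripper_width: 0.998
grip_force: 0.0
```

drive_tool --series '[{"travel": [0,0,0],"delta_rot": [0,0,6.8],"jaw": -1},{"travel": [0,0,0],"delta_rot": [0,0,6.8],"jaw": -1},{"travel": [0,0,0],"delta_rot": [0,0,6.6],"jaw": -1},{"travel": [0,0,0],"delta_rot": [0,0,0],"jaw": -1}]'

```text
time_s: 2.15
eef_pos: [218.0, 559.0, 231.3]
orientation: [-1.928, -2.48, 0.0]
force: [-0.8, 0.2, 0.3]
gripper_width: 0.998
grip_force: 0.0
```

```bash
python3 - <<'E'
from h import *
d,R=rel((550.3,257,200));print(d,R.round(4),np.degrees(np.arctan2(R[1,1],R[0,1])))
E
```

```text
[-374.60499972  247.66440066   31.25726946] [[-0.2464  0.9692 -0.    ]
 [ 0.9692  0.2464 -0.    ]
 [-0.     -0.     -1.    ]] 14.2669498241848
```

drive_tool --series '[{"travel": [-31,20.6,0],"delta_rot": [0,0,0],"jaw": -1},{"travel": [-31,20.6,0],"delta_rot": [0,0,0],"jaw": -1},{"travel": [-31,20.6,0],"delta_rot": [0,0,0],"jaw": -1},{"travel": [-31,20.6,0],"delta_rot": [0,0,0],"jaw": -1},{"travel": [-31,20.6,0],"delta_rot": [0,0,0],"jaw": -1}]'

```text
time_s: 2.57
eef_pos: [357.4, 433.5, 231.4]
orientation: [1.918, 2.488, 0.0]
force: [1.3, 0.7, 0.1]
gripper_width: 0.999
grip_force: 0.0
```

drive_tool --series '[{"travel": [-31,20.6,0],"delta_rot": [0,0,0],"jaw": -1},{"travel": [-31,20.6,0],"delta_rot": [0,0,0],"jaw": -1},{"travel": [-31,20.6,0],"delta_rot": [0,0,0],"jaw": -1},{"travel": [-31,20.6,0],"delta_rot": [0,0,0],"jaw": -1},{"travel": [-31,20.6,0],"delta_rot": [0,0,0],"jaw": -1}]'

```text
time_s: 2.98
eef_pos: [496.2, 309.0, 231.5]
orientation: [1.918, 2.488, 0.001]
force: [0.7, 0.5, 0.2]
gripper_width: 0.998
grip_force: 0.0
```

drive_tool --series '[{"travel": [-31,20.6,0],"delta_rot": [0,0,0],"jaw": -1},{"travel": [-31,20.6,0],"delta_rot": [0,0,0],"jaw": -1},{"travel": [0,0,25],"delta_rot": [0,0,0],"jaw": -1},{"travel": [0,0,0],"delta_rot": [0,0,0],"jaw": -1}]'

```text
time_s: 3.32
eef_pos: [550.6, 258.5, 201.4]
orientation: [-1.921, -2.481, 0.009]
force: [0.6, -0.2, -2.7]
gripper_width: 0.995
grip_force: 0.0
```

```bash
python3 - <<'E'
from h import *
d,R=rel((550.3,257,111));print(d,np.degrees(np.arctan2(R[1,1],R[0,1])))
for n in C: cv2.imwrite(f"pics/{n}1.png",optics.read_camera(n)[:,:,::-1])
a=cv2.imread("pics/top1.png")[150:270,60:210];b=cv2.imread("pics/side1.png")[200:380,180:330]
cv2.imwrite("pics/c1.png",np.hstack([cv2.resize(a,None,fx=2.5,fy=2.5),cv2.resize(b,(250,300))]))
E
```

```text
[-1.29074141e+00 -6.01796844e-02  9.04423532e+01] 14.493679760884895
```

View pics/c1.png

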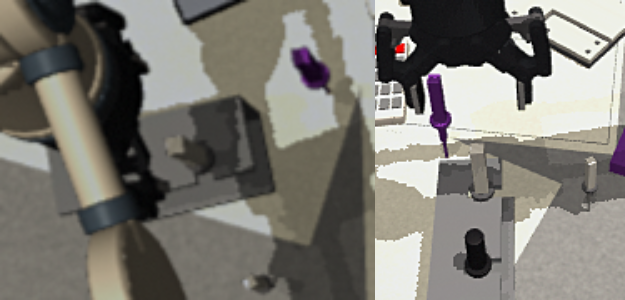

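drive_tool --series '[{"travel": [-1.3,0,30],"delta_rot": [0,0,0],"jaw": -1},{"travel": [0,0,30],"delta_rot": [0,0,0],"jaw": -1},{"travel": [0,0,20],"delta_rot": [0,0,0],"jaw": -1},{"travel": [0,0,10],"delta_rot": [0,0,0],"jaw": -1},{"travel": [0,0,0],"delta_rot": [0,0,0],"jaw": 0}]' --force 30

```text
time_s: 3.83
eef_pos: [549.1, 260.2, 114.4]
orientation: [-1.919, -2.485, 0.005]
force: [0.3, -0.5, 0.1]
gripper_width: 0.883
grip_force: 0.0
```

```bash
python3 - <<'E'
from h import *
for n in C: cv2.imwrite(f"pics/{n}2.png",optics.read_camera(n)[:,:,::-1])
a=cv2.imread("pics/top2.png")[150:270,60:210];b=cv2.imread("pics/side2.png")[240:360,190:310]
cv2.imwrite("pics/c2.png",np.hstack([cv2.resize(a,None,fx=2.5,fy=2.5),cv2.resize(b,None,fx=2.5,fy=2.5)]))
s=readout.get_state();print(s["eef_pos"],s["gripper_width"],s["grip_force"])
E
```

```text
[550.85391363 260.42468169 118.15995352] 0.7205693894665766 0.0
```

View pics/c2.png

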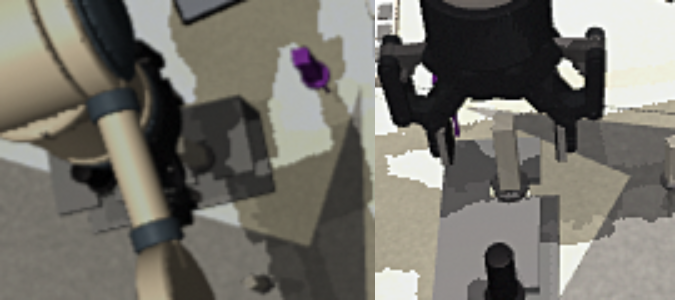

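drive_tool --series '[{"travel": [0,0,0],"delta_rot": [0,0,0],"jaw": 0},{"travel": [0,0,0],"delta_rot": [0,0,0],"jaw": 0.2},{"travel": [0,0,0],"delta_rot": [0,0,0],"jaw": 0.2}]'

```text
time_s: 4.18
eef_pos: [551.4, 259.9, 118.2]
orientation: [1.922, 2.483, 0.004]
force: [-0.0, 0.7, -0.8]
gripper_width: 0.4
grip_force: 0.0
```

```bash
python3 - <<'E'
from h import *
s=readout.get_state();print(s["eef_pos"],s["orientation"],s["q"],s["qd"],rel((550.3,257,111),s)[0])
E
```

```text
[551.43705217 259.85606169 118.1729862 ] [1.92218602 2.48310537 0.00382998] [ 3.84571854e-01  1.20958295e-01  1.39866584e+00 -7.16879501e-06
  1.61914130e+00  1.31277382e-01] [-0.00221948  0.00419215  0.00886044  0.0001114  -0.00316211  0.00022618] [-2.48259481 -1.8365876   7.16696422]
```

drive_tool --series '[{"travel": [-1.5,-1,4],"delta_rot": [0,0,0],"jaw": 0.2},{"travel": [-1,-0.8,3.2],"delta_rot": [0,0,0],"jaw": 0.2},{"travel": [0,0,0],"delta_rot": [0,0,0],"jaw": 0.3},{"travel": [0,0,0],"delta_rot": [0,0,0],"jaw": 0.3}]'

```text
time_s: 4.52
eef_pos: [549.4, 256.3, 108.5]
orientation: [-1.923, -2.483, 0.001]
force: [0.6, -0.3, -0.9]
gripper_width: 0.35
grip_force: 0.0
```

```bash
python3 - <<'E'
from h import *
s=readout.get_state();print(s["eef_pos"],s["qd"].round(4),rel((550.3,257,111),s)[0])
E
```

```text
[549.36545794 256.32784029 108.46998152] [ 0.0031 -0.001  -0.0118  0.0014  0.0006  0.0012] [ 0.41668978  1.07027042 -2.5312155 ]
```

drive_tool --series '[{"travel": [0.4,1,0],"delta_rot": [0,0,0],"jaw": 0.5},{"travel": [0,0,0],"delta_rot": [0,0,0],"jaw": 0.6},{"travel": [0,0,0],"delta_rot": [0,0,0],"jaw": 1},{"travel": [0,0,0],"delta_rot": [0,0,0],"jaw": 1},{"travel": [0,0,0],"delta_rot": [0,0,0],"jaw": 1}]' --force 40

```text
time_s: 4.93
eef_pos: [550.6, 257.3, 109.2]
orientation: [1.923, 2.484, 0.0]
force: [-0.2, -0.1, 0.4]
gripper_width: 0.158
grip_force: 39.9
```

drive_tool --series '[{"travel": [0,0,0],"delta_rot": [0,0,0],"jaw": 1},{"travel": [0,0,0],"delta_rot": [0,0,0],"jaw": 1},{"travel": [0,0,0],"delta_rot": [0,0,0],"jaw": 1}]' --force 40

```text
time_s: 5.18
eef_pos: [550.6, 257.3, 109.2]
orientation: [1.923, 2.484, 0.0]
force: [-0.1, 0.6, 1.7]
gripper_width: 0.156
grip_force: 39.9
```

```bash
python3 - <<'E'
from h import *
s=readout.get_state();print({k:s[k] for k in("eef_pos","orientation","q","force","gripper_width","grip_force")})
E
```

```text
{'eef_pos': array([550.58469067, 257.31771451, 109.23257346]), 'orientation': array([1.92326218e+00, 2.48388019e+00, 4.45687831e-04]), 'q': array([3.81214368e-01, 1.21369858e-01, 1.41412258e+00, 5.52962983e-06,
       1.60577446e+00, 1.28160270e-01]), 'force': array([-0.10489649,  0.55497224,  1.68023803]), 'gripper_width': 0.15612658425895232, 'grip_force': 39.8886376619339}
```

drive_tool --series '[{"travel": [0,0,-6],"delta_rot": [0,0,0],"jaw": 1},{"travel": [0,0,-16],"delta_rot": [0,0,0],"jaw": 1},{"travel": [0,0,-20],"delta_rot": [0,0,0],"jaw": 1},{"travel": [0,0,-20],"delta_rot": [0,0,0],"jaw": 1},{"travel": [0,0,-20],"delta_rot": [0,0,0],"jaw": 1}]'

```text
time_s: 5.6
eef_pos: [550.3, 257.2, 191.9]
orientation: [-1.923, -2.484, 0.001]
force: [-0.3, -0.2, -1.2]
gripper_width: 0.158
grip_force: 39.7
```

drive_tool --series '[{"travel": [0,0,-16],"delta_rot": [0,0,0],"jaw": 1},{"travel": [0,0,-8],"delta_rot": [0,0,0],"jaw": 1},{"travel": [0,0,0],"delta_rot": [0,0,0],"jaw": 1},{"travel": [0,0,0],"delta_rot": [0,0,0],"jaw": 1}]'

```text
time_s: 5.93
eef_pos: [550.6, 257.3, 214.8]
orientation: [1.923, 2.484, 0.0]
force: [0.7, 0.3, -1.3]
gripper_width: 0.16
grip_force: 39.7
```

```bash
python3 - <<'E'
from h import *
s=readout.get_state();print({k:s[k] for k in("eef_pos","orientation","force","gripper_width","grip_force")},rel((468.8,-71.2,160),s)[0])
E
```

```text
{'eef_pos': array([550.55320554, 257.27769881, 214.81473788]), 'orientation': array([1.92335278e+00, 2.48399561e+00, 3.94419641e-05]), 'force': array([ 0.70706614,  0.26378451, -1.29457941]), 'gripper_width': 0.1603603507457821, 'grip_force': 39.68229532241821} [-297.54887963 -161.38928518   54.80879107]
```

drive_tool --series '[{"travel": [-12,-6.5,0],"delta_rot": [0,0,0],"jaw": 1},{"travel": [-24.8,-13.45,0],"delta_rot": [0,0,0],"jaw": 1},{"travel": [-24.8,-13.45,0],"delta_rot": [0,0,0],"jaw": 1},{"travel": [-24.8,-13.45,0],"delta_rot": [0,0,0],"jaw": 1},{"travel": [-24.8,-13.45,0],"delta_rot": [0,0,0],"jaw": 1}]'

```text
time_s: 6.35
eef_pos: [518.6, 132.6, 213.0]
orientation: [-1.922, -2.483, 0.004]
force: [-0.3, -1.2, -0.8]
gripper_width: 0.158
grip_force: 39.7
```

drive_tool --series '[{"travel": [-24.8,-13.45,0],"delta_rot": [0,0,0],"jaw": 1},{"travel": [-24.8,-13.45,0],"delta_rot": [0,0,0],"jaw": 1},{"travel": [-24.8,-13.45,0],"delta_rot": [0,0,0],"jaw": 1},{"travel": [-24.8,-13.45,0],"delta_rot": [0,0,0],"jaw": 1},{"travel": [-24.8,-13.45,0],"delta_rot": [0,0,0],"jaw": 1}]'

```text
time_s: 6.77
eef_pos: [484.3, -4.2, 213.3]
orientation: [-1.922, -2.482, 0.003]
force: [0.0, -0.5, 0.0]
gripper_width: 0.155
grip_force: 39.7
```

drive_tool --series '[{"travel": [-24.8,-13.45,0],"delta_rot": [0,0,0],"jaw": 1},{"travel": [-24.8,-13.45,0],"delta_rot": [0,0,0],"jaw": 1},{"travel": [-12.7,-6.9,0],"delta_rot": [0,0,0],"jaw": 1},{"travel": [0,0,0],"delta_rot": [0,0,0],"jaw": 1},{"travel": [0,0,0],"delta_rot": [0,0,0],"jaw": 1}]'

```text
time_s: 7.18
eef_pos: [467.9, -71.9, 213.7]
orientation: [-1.925, -2.48, 0.001]
force: [0.1, 0.2, -0.5]
gripper_width: 0.156
grip_force: 39.7
```

```bash
python3 - <<'E'
from h import *
s=readout.get_state();print({k:s[k] for k in("eef_pos","orientation","force","gripper_width","grip_force")},rel((468.8,-71.2,145),s)[0])
E
```

```text
{'eef_pos': array([467.85264728, -71.87175137, 213.70002949]), 'orientation': array([-1.92492429e+00, -2.48020561e+00,  1.11125774e-03]), 'force': array([ 0.13393867,  0.15903178, -0.54567753]), 'gripper_width': 0.15604737083309178, 'grip_force': 39.657583236694336} [ 0.33443009  1.20901115 68.6983932 ]
```

drive_tool --series '[{"travel": [0.3,1.2,16],"delta_rot": [0,0,0],"jaw": 1},{"travel": [0,0,16],"delta_rot": [0,0,0],"jaw": 1},{"travel": [0,0,16],"delta_rot": [0,0,0],"jaw": 1},{"travel": [0,0,12],"delta_rot": [0,0,0],"jaw": 1},{"travel": [0,0,6],"delta_rot": [0,0,0],"jaw": 1}]'

```text
time_s: 7.6
eef_pos: [469.0, -69.5, 146.4]
orientation: [-1.92, -2.482, 0.002]
force: [-0.3, -0.6, -2.1]
gripper_width: 0.159
grip_force: 39.7
```

drive_tool --series '[{"travel": [0,0,0],"delta_rot": [0,0,0],"jaw": 1},{"travel": [0,0,0],"delta_rot": [0,0,0],"jaw": 1}]'

```text
time_s: 7.77
eef_pos: [469.8, -70.2, 149.1]
orientation: [-1.922, -2.484, 0.0]
force: [-0.7, -0.3, -0.7]
gripper_width: 0.158
grip_force: 39.7
```

```bash
python3 - <<'E'
from h import *
s=readout.get_state();print(s["eef_pos"],s["orientation"],s["force"])
for n in C: cv2.imwrite(f"pics/{n}3.png",optics.read_camera(n)[:,:,::-1])
for n in C:
    for d in optics.place_of(n,"stylus"):
        X=np.array(d["location"]);K,R,t=C[n];print(n,round(d["score"],2),(R.T@(X-t)).round(1))
tip=s["eef_pos"]-[0,0,97.2]
for n in C: print(n,proj(n,tip))
a=cv2.imread("pics/top3.png")[205:285,250:350];b=cv2.imread("pics/side3.png")[165:245,270:370]
cv2.imwrite("pics/c3.png",np.hstack([cv2.resize(a,None,fx=4,fy=4,interpolation=2),cv2.resize(b,None,fx=4,fy=4,interpolation=2)]))
E
```

```text
[469.84998518 -70.16106411 149.12199342] [-1.92230465e+00 -2.48436734e+00  1.06720637e-04] [-0.69698642 -0.25752548 -0.73440128]
top 0.51 [446.  204.    3.5]
top 0.21 [ 7.596e+02  2.523e+02 -4.000e-01]
side 0.76 [445.2 204.9  -1.1]
side 0.64 [632.4 167.4   3.2]
side 0.52 [474.4 -67.4  52.8]
side 0.27 [484.4 -81.7  19.8]
top [[289.36114478 255.40334544]]
side [[318.1296649  211.99714461]]
```

View pics/c3.png

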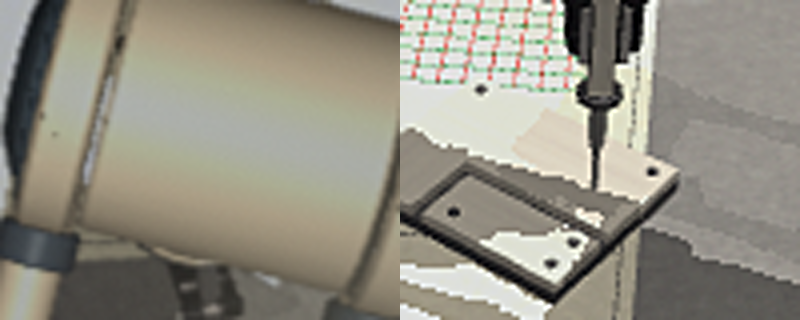

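The side view shows the tip at (318.4, 212.1), against (318.1, 212.0) predicted from the TCP. The held offset is therefore good. The arm hides the top view. Next I refine the groove position from averaged cross-profiles.

```bash
python3 - <<'E'
from h import *
pose=(526.2,-117.0,-.467)
o=np.arange(-11,11.1,1)
for n in C:
    im=cv2.imread(f"pics/{n}0.png",0).astype(np.float32)
    g=lambda P:cv2.remap(im,*[q.astype(np.float32).reshape(1,-1) for q in proj(n,w(pose,P)).T],cv2.INTER_LINEAR).mean()
    print(n,"o   ",o.astype(int).tolist())
    for lab,f in(("longA",lambda d:[(x,15+d,18) for x in np.arange(-74,-30,1)]),("longB",lambda d:[(x,15+d,18) for x in np.arange(-30,14,1)]),("short",lambda d:[(25+d,y,18) for y in np.arange(24,62,1)])):
        print(lab,[int(g(f(d))) for d in o])
    # long-leg open end and outer edges
    e=np.arange(-8,9,1.)
    for lab,f in(("x=-80",lambda d:[(-80+d,y,18) for y in range(-55,5,2)]),("x=80",lambda d:[(80+d,y,18) for y in range(-55,55,2)]),("y=65",lambda d:[(x,65+d,18) for x in range(-70,15,2)]),("y=-65",lambda d:[(x,-65+d,18) for x in range(-70,70,2)])):
        print(lab,[int(g(f(d))) for d in e])
E
```

```text
top o    [-11, -10, -9, -8, -7, -6, -5, -4, -3, -2, -1, 0, 1, 2, 3, 4, 5, 6, 7, 8, 9, 10, 11]
longA [171, 172, 172, 170, 162, 146, 122, 95, 76, 70, 69, 70, 74, 84, 102, 125, 148, 164, 172, 173, 171, 168, 165]
longB [172, 172, 173, 171, 165, 150, 125, 96, 75, 65, 63, 64, 68, 78, 97, 122, 146, 164, 173, 174, 173, 172, 171]
short [172, 173, 174, 174, 171, 163, 144, 116, 87, 66, 56, 54, 55, 61, 74, 96, 123, 149, 166, 173, 174, 173, 173]
x=-80 [125, 127, 128, 129, 128, 125, 122, 120, 125, 137, 153, 164, 169, 169, 168, 168, 166]
x=80 [166, 168, 170, 172, 172, 171, 169, 164, 159, 155, 156, 161, 167, 170, 171, 171, 171]
y=65 [168, 170, 172, 172, 172, 169, 163, 156, 149, 147, 152, 161, 168, 171, 171, 171, 171]
y=-65 [160, 160, 160, 160, 160, 161, 162, 164, 166, 168, 169, 169, 169, 169, 168, 168, 166]
side o    [-11, -10, -9, -8, -7, -6, -5, -4, -3, -2, -1, 0, 1, 2, 3, 4, 5, 6, 7, 8, 9, 10, 11]
longA [214, 216, 218, 222, 223, 214, 189, 151, 112, 86, 74, 71, 67, 63, 67, 90, 133, 178, 211, 223, 223, 217, 208]
longB [215, 217, 219, 222, 220, 208, 182, 148, 114, 90, 77, 71, 68, 66, 74, 99, 138, 179, 207, 220, 222, 219, 217]
short [217, 218, 221, 222, 216, 194, 157, 117, 90, 83, 87, 93, 96, 102, 120, 151, 185, 209, 219, 220, 218, 216, 214]
x=-80 [43, 35, 41, 59, 82, 98, 111, 132, 163, 195, 214, 220, 219, 217, 215, 212, 208]
x=80 [205, 209, 212, 213, 213, 213, 213, 213, 212, 212, 210, 209, 209, 210, 210, 211, 211]
y=65 [202, 209, 214, 218, 220, 223, 220, 206, 176, 138, 105, 87, 82, 81, 75, 62, 45]
y=-65 [197, 197, 197, 198, 199, 199, 200, 202, 204, 207, 210, 212, 213, 213, 213, 211, 209]
```

```bash
python3 - <<'E'
from h import *
p=np.array([469.8,-70.2,51.9])
im=cv2.imread("pics/side3.png",0).astype(np.float32)
for lo,hi in((3,25),(42,66),(80,100)):
    r=[]
    for d in np.arange(-9,9.1,1):
        uv=np.array([proj("side",p+[0,0,z])[0]+[d*.4,0] for z in np.arange(lo,hi,1.)],np.float32)
        r.append(int(cv2.remap(im,uv[:,0].reshape(1,-1),uv[:,1].reshape(1,-1),1).mean()))
    print(lo,r)
pose=(526.2,-117.0,-.467);c,s=np.cos(pose[2]),np.sin(pose[2])
pose=(526.2+c*-.2-s*.4,-117+s*-.2+c*.4,-.467);print(pose)
Q=w(pose,[(-72,15,18),(25,15,18),(25,58,18)]);print(Q)
_,R=rel((0,0,0))
print(R.round(4),rel(Q[0]+[0,0,130-18])[0],"long",R.T@(Q[1]-Q[0]),"short",R.T@(Q[2]-Q[1]))
E
```

```text
3 [212, 217, 218, 220, 220, 219, 178, 107, 49, 67, 99, 141, 185, 222, 221, 216, 213, 212, 211]
42 [196, 194, 160, 114, 76, 61, 48, 49, 53, 55, 54, 53, 62, 77, 101, 142, 181, 190, 188]
80 [99, 69, 55, 78, 100, 103, 102, 101, 100, 99, 99, 98, 98, 97, 96, 98, 104, 103, 115]
(np.float64(526.2014992320242), np.float64(-116.55278891750837), -0.467)
[[ 468.66419126  -70.74385757   18.        ]
 [ 555.27771575 -114.41418359   18.        ]
 [ 574.63672626  -76.01849747   18.        ]]
[[-2.504e-01  9.681e-01  1.900e-03]
 [ 9.681e-01  2.504e-01 -4.000e-04]
 [-9.000e-04  1.700e-03 -1.000e+00]] [ 0.31639451 -1.72557836 20.26358795] long [-63.97046076  72.91603021   0.18080081] short [3.23236794e+01 2.83580551e+01 2.13616857e-02]
```

drive_tool --series '[{"travel": [0.3,-1.6,8],"delta_rot": [0,0,0],"jaw": 1},{"travel": [0,0,8],"delta_rot": [0,0,0],"jaw": 1},{"travel": [0,0,6],"delta_rot": [0,0,0],"jaw": 1},{"travel": [0,0,0],"delta_rot": [0,0,0],"jaw": 1},{"travel": [0,0,0],"delta_rot": [0,0,0],"jaw": 1}]'

```text
time_s: 8.38
eef_pos: [467.7, -70.6, 126.1]
orientation: [-1.923, -2.483, 0.001]
force: [-0.5, -0.7, -0.7]
gripper_width: 0.157
grip_force: 39.7
```

```bash
python3 - <<'E'
from h import *
s=readout.get_state();print(s["eef_pos"],s["force"],rel((468.6,-70.6,109.7),s)[0])
E
```

```text
[467.73604541 -70.61045189 126.10472554] [-0.50583557 -0.71854374 -0.7335222 ] [-0.21903739  0.86419158 16.40325402]
```

drive_tool --series '[{"travel": [-0.2,0.9,3],"delta_rot": [0,0,0],"jaw": 1},{"travel": [0,0,4],"delta_rot": [0,0,0],"jaw": 1},{"travel": [0,0,3],"delta_rot": [0,0,0],"jaw": 1},{"travel": [0,0,0],"delta_rot": [0,0,0],"jaw": 1},{"travel": [0,0,0],"delta_rot": [0,0,0],"jaw": 1}]'

```text
time_s: 8.8
eef_pos: [469.0, -70.6, 116.8]
orientation: [-1.923, -2.484, 0.0]
force: [-0.4, -0.0, -1.1]
gripper_width: 0.159
grip_force: 39.7
```

```bash
python3 - <<'E'
from h import *
s=readout.get_state();print(s["eef_pos"],s["force"],rel((468.6,-70.6,109.7),s)[0])
b=optics.read_camera("side")[:,:,::-1];cv2.imwrite("pics/side4.png",b)
cv2.imwrite("pics/c4.png",cv2.resize(b[175:255,280:360],None,fx=7,fy=7,interpolation=2))
E
```

```text
[469.01217166 -70.58960902 116.7706692 ] [-0.43645537 -0.0154912  -1.0606314 ] [ 0.09108656 -0.39793719  7.07090557]
```

View pics/c4.png

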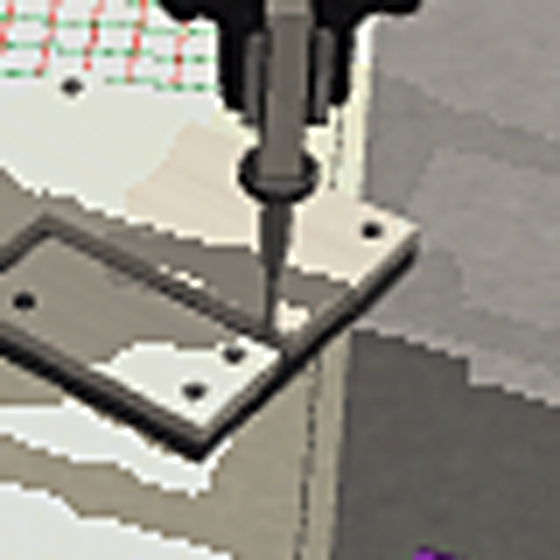

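The crop shows the tip at about (318,223), just above the mouth of the groove at the long leg's open end and centred on it. I'll lower it in.

drive_tool --series '[{"travel": [0,-0.3,2],"delta_rot": [0,0,0],"jaw": 1},{"travel": [0,0,2],"delta_rot": [0,0,0],"jaw": 1},{"travel": [0,0,2],"delta_rot": [0,0,0],"jaw": 1},{"travel": [0,0,0],"delta_rot": [0,0,0],"jaw": 1},{"travel": [0,0,0],"delta_rot": [0,0,0],"jaw": 1}]'

```text
time_s: 9.27
eef_pos: [468.8, -70.7, 110.9]
orientation: [-1.923, -2.484, 0.0]
force: [-0.4, 0.2, -1.4]
gripper_width: 0.161
grip_force: 39.7
```

```bash
python3 - <<'E'
from h import *
s=readout.get_state();print(s["eef_pos"],s["force"]);A=np.array([468.6,-70.6,109.9]);B=np.array([555.2,-114.3,109.9])
d,R=rel(B,s);print(R.round(4),d,np.linalg.norm(d), d/39)
E
```

```text
[468.76358064 -70.71931052 110.87502834] [-0.3982749   0.1627385  -1.40881001]
[[-2.503e-01  9.682e-01 -4.000e-04]
 [ 9.682e-01  2.503e-01  1.000e-04]
 [ 1.000e-04 -3.000e-04 -1.000e+00]] [-63.83118744  72.77481514   0.94210422] 96.8064138782114 [-1.63669711  1.8660209   0.02415652]
```

drive_tool --series '[{"travel": [-1.64,1.87,0.1],"delta_rot": [0,0,0],"jaw": 1},{"travel": [-1.64,1.87,0.1],"delta_rot": [0,0,0],"jaw": 1},{"travel": [-1.64,1.87,0.1],"delta_rot": [0,0,0],"jaw": 1},{"travel": [-1.64,1.87,0.1],"delta_rot": [0,0,0],"jaw": 1},{"travel": [-1.64,1.87,0.1],"delta_rot": [0,0,0],"jaw": 1}]'

```text
time_s: 9.68
eef_pos: [480.3, -76.5, 110.6]
orientation: [-1.923, -2.484, 0.0]
force: [-0.2, 0.4, -0.5]
gripper_width: 0.156
grip_force: 39.7
```

```bash
cat > tr.py <<'E'
from h import *
import sys
s=readout.get_state();A=np.array([468.6,-70.6]);B=np.array([555.2,-114.3]);E=np.array([574.6,-75.9])
print(s["time_s"],s["eef_pos"].round(2),s["force"].round(2),s["grip_force"])
for a,b in((A,B),(B,E)):
    u=(b-a)/np.linalg.norm(b-a);v=s["eef_pos"][:2]-a;print("along",v@u,"of",np.linalg.norm(b-a),"side(left+)",u[0]*v[1]-u[1]*v[0])
for p in(B,E):print("rel",rel([*p,109.7],s)[0])
E
python3 tr.py
```

```text
9.6833 [480.27 -76.5  110.58] [-0.19  0.44 -0.49] 39.65781033039093
along 13.075716878037953 of 97.00128865123392 side(left+) -0.008243409717268335
along -0.047659999002995335 of 43.02231978868641 side(left+) 83.92555864536243
rel [-55.35290544  63.08374115   0.87948845]
rel [-23.03075007  91.47737198   0.87857403]
```

Tracking is straight and no contact force shows, so I continue along the long leg.

drive_tool --series '[{"travel": [-1.64,1.87,0.05],"delta_rot": [0,0,0],"jaw": 1},{"travel": [-1.64,1.87,0.05],"delta_rot": [0,0,0],"jaw": 1},{"travel": [-1.64,1.87,0.05],"delta_rot": [0,0,0],"jaw": 1},{"travel": [-1.64,1.87,0.05],"delta_rot": [0,0,0],"jaw": 1},{"travel": [-1.64,1.87,0.05],"delta_rot": [0,0,0],"jaw": 1}]'

```text
time_s: 10.1
eef_pos: [491.3, -82.1, 110.3]
orientation: [-1.923, -2.484, 0.0]
force: [1.4, -0.5, -0.9]
gripper_width: 0.162
grip_force: 39.7
```

drive_tool --series '[{"travel": [-1.64,1.87,0.02],"delta_rot": [0,0,0],"jaw": 1},{"travel": [-1.64,1.87,0.02],"delta_rot": [0,0,0],"jaw": 1},{"travel": [-1.64,1.87,0.02],"delta_rot": [0,0,0],"jaw": 1},{"travel": [-1.64,1.87,0.02],"delta_rot": [0,0,0],"jaw": 1},{"travel": [-1.64,1.87,0.02],"delta_rot": [0,0,0],"jaw": 1}]'

```text
time_s: 10.52
eef_pos: [502.4, -87.6, 110.2]
orientation: [-1.923, -2.484, 0.0]
force: [-0.3, -0.4, -0.2]
gripper_width: 0.156
grip_force: 39.7
```

```bash
python3 tr.py
```

```text
10.5167 [502.4  -87.64 110.22] [-0.26 -0.42 -0.21] 39.657467007637024
along 37.85496220456259 of 97.00128865123392 side(left+) 0.01963965083501229
along -0.008139089823096413 of 43.02231978868641 side(left+) 59.146329147355516
rel [-39.02997247  44.44041774   0.52345332]
rel [-6.70846877 72.8347904   0.52303157]
```

drive_tool --series '[{"travel": [-1.64,1.87,0.02],"delta_rot": [0,0,0],"jaw": 1},{"travel": [-1.64,1.87,0.02],"delta_rot": [0,0,0],"jaw": 1},{"travel": [-1.64,1.87,0.02],"delta_rot": [0,0,0],"jaw": 1},{"travel": [-1.64,1.87,0.02],"delta_rot": [0,0,0],"jaw": 1},{"travel": [-1.64,1.87,0.02],"delta_rot": [0,0,0],"jaw": 1}]'

```text
time_s: 10.93
eef_pos: [513.5, -93.3, 110.2]
orientation: [1.923, 2.484, 0.0]
force: [-0.3, 0.7, 0.2]
gripper_width: 0.157
grip_force: 39.7
```

drive_tool --series '[{"travel": [-1.64,1.87,0.02],"delta_rot": [0,0,0],"jaw": 1},{"travel": [-1.64,1.87,0.02],"delta_rot": [0,0,0],"jaw": 1},{"travel": [-1.64,1.87,0.02],"delta_rot": [0,0,0],"jaw": 1},{"travel": [-1.64,1.87,0.02],"delta_rot": [0,0,0],"jaw": 1},{"travel": [-1.64,1.87,0.02],"delta_rot": [0,0,0],"jaw": 1}]'

```text
time_s: 11.35
eef_pos: [524.6, -98.8, 110.0]
orientation: [-1.923, -2.484, 0.0]
force: [0.2, 0.5, -1.4]
gripper_width: 0.158
grip_force: 39.7
```

```bash
python3 tr.py
```

```text
11.35 [524.62 -98.84 110.01] [ 0.17  0.48 -1.43] 39.65766370296478
along 62.73160062174738 of 97.00128865123392 side(left+) 0.026297373799170742
along 0.010202225871786652 of 43.02231978868641 side(left+) 34.2696966007111
rel [-22.6258178   25.73878099   0.30554558]
rel [ 9.69520057 54.13370608  0.30486247]
```

drive_tool --series '[{"travel": [-1.64,1.87,0],"delta_rot": [0,0,0],"jaw": 1},{"travel": [-1.64,1.87,0],"delta_rot": [0,0,0],"jaw": 1},{"travel": [-1.64,1.87,0],"delta_rot": [0,0,0],"jaw": 1},{"travel": [-1.64,1.87,0],"delta_rot": [0,0,0],"jaw": 1},{"travel": [-1.64,1.87,0],"delta_rot": [0,0,0],"jaw": 1}]'

```text
time_s: 11.77
eef_pos: [535.7, -104.4, 110.0]
orientation: [1.923, 2.484, -0.0]
force: [-0.0, 1.4, -1.0]
gripper_width: 0.154
grip_force: 39.7
```

drive_tool --series '[{"travel": [-1.64,1.87,0],"delta_rot": [0,0,0],"jaw": 1},{"travel": [-1.64,1.87,0],"delta_rot": [0,0,0],"jaw": 1},{"travel": [-1.64,1.87,0],"delta_rot": [0,0,0],"jaw": 1},{"travel": [-1.2,1.4,0],"delta_rot": [0,0,0],"jaw": 1},{"travel": [-0.6,0.7,0],"delta_rot": [0,0,0],"jaw": 1}]'

```text
time_s: 12.18
eef_pos: [544.9, -109.0, 110.0]
orientation: [-1.923, -2.484, 0.0]
force: [0.3, -0.3, -1.1]
gripper_width: 0.16
grip_force: 39.7
```

```bash
python3 tr.py;python3 - <<'E'
from h import *
b=optics.read_camera("side")[:,:,::-1]
s=readout.get_state();print(s["eef_pos"],proj("side",s["eef_pos"]-[0,0,97.2]))
cv2.imwrite("pics/c5.png",cv2.resize(b[165:245,250:330],None,fx=7,fy=7,interpolation=2))
E
```

```text
12.1833 [ 544.86 -109.02  109.99] [ 0.26 -0.3  -1.11] 39.657758474349976
along 85.39013176845998 of 97.00128865123392 side(left+) 0.060510424220233006
along 0.055057106918185106 of 43.02231978868641 side(left+) 11.611184021571871
rel [-7.70431038  8.68714264  0.29155866]
rel [24.61829102 37.08026568  0.29004763]
[ 544.87683262 -109.03558743  109.97086845] [[290.11292693 209.84766884]]
```

View pics/c5.png

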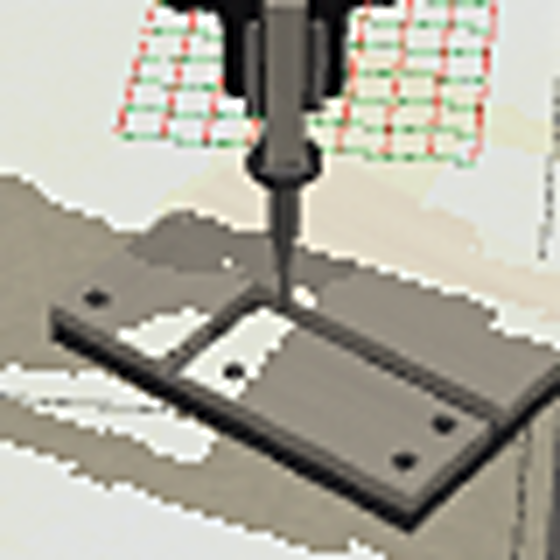

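The crop shows the needle in the groove at (290,209), about 11 mm short of the corner at (286,207), as calculated. I go on to the corner.

drive_tool --series '[{"travel": [-1.64,1.85,0],"delta_rot": [0,0,0],"jaw": 1},{"travel": [-1.64,1.85,0],"delta_rot": [0,0,0],"jaw": 1},{"travel": [-1.64,1.85,0],"delta_rot": [0,0,0],"jaw": 1},{"travel": [-1.64,1.85,0],"delta_rot": [0,0,0],"jaw": 1},{"travel": [-1.1,1.25,0],"delta_rot": [0,0,0],"jaw": 1}]'

```text
time_s: 12.65
eef_pos: [555.2, -114.3, 110.0]
orientation: [1.923, 2.484, -0.0]
force: [-0.2, -0.8, -1.3]
gripper_width: 0.156
grip_force: 39.7
```

drive_tool --series '[{"travel": [0,0,0],"delta_rot": [0,0,0],"jaw": 1}]'

```text
time_s: 12.73
eef_pos: [555.2, -114.3, 110.0]
orientation: [1.924, 2.484, -0.0]
force: [-0.1, -0.4, -1.4]
gripper_width: 0.158
grip_force: 39.7
```

```bash
python3 tr.py
```

```text
12.7333 [ 555.19 -114.33  109.96] [-0.05 -0.38 -1.44] 39.65769410133362
along 97.00722661940853 of 97.00128865123392 side(left+) -0.025150391791143534
along -0.02514760018364277 of 43.02231978868641 side(left+) -0.005949779684512361
rel [0.02283617 0.01213082 0.26428114]
rel [32.34792831 28.4024181   0.26174341]
```

drive_tool --series '[{"travel": [1.87,1.64,0],"delta_rot": [0,0,0],"jaw": 1},{"travel": [1.87,1.64,0],"delta_rot": [0,0,0],"jaw": 1},{"travel": [1.87,1.64,0],"delta_rot": [0,0,0],"jaw": 1},{"travel": [1.87,1.64,0],"delta_rot": [0,0,0],"jaw": 1},{"travel": [1.87,1.64,0],"delta_rot": [0,0,0],"jaw": 1}]'

```text
time_s: 13.15
eef_pos: [560.6, -102.7, 110.0]
orientation: [-1.923, -2.484, 0.0]
force: [0.1, 0.9, -1.0]
gripper_width: 0.156
grip_force: 39.7
```

drive_tool --series '[{"travel": [1.87,1.64,0],"delta_rot": [0,0,0],"jaw": 1},{"travel": [1.87,1.64,0],"delta_rot": [0,0,0],"jaw": 1},{"travel": [1.87,1.64,0],"delta_rot": [0,0,0],"jaw": 1},{"travel": [1.87,1.64,0],"delta_rot": [0,0,0],"jaw": 1},{"travel": [1.87,1.64,0],"delta_rot": [0,0,0],"jaw": 1}]'

```text
time_s: 13.57
eef_pos: [566.3, -91.7, 110.0]
orientation: [1.923, 2.484, 0.0]
force: [-0.5, -0.3, -0.9]
gripper_width: 0.161
grip_force: 39.7
```

```bash
python3 tr.py
```

```text
13.5667 [566.25 -91.69 110.03] [-0.52 -0.26 -0.94] 39.657665491104126
along 96.68519261779859 of 97.00128865123392 side(left+) 25.162458271780462
along 25.162307038528464 of 43.02231978868641 side(left+) 0.3279138305522924
rel [-19.11920557 -16.36171054   0.33202234]
rel [13.20060289 12.03459169  0.33298389]
```

Remaining to the end point is (13.2, 12.0) mm in the tool axes.

drive_tool --series '[{"travel": [1.84,1.7,0],"delta_rot": [0,0,0],"jaw": 1},{"travel": [1.84,1.7,0],"delta_rot": [0,0,0],"jaw": 1},{"travel": [1.84,1.7,0],"delta_rot": [0,0,0],"jaw": 1},{"travel": [1.84,1.7,0],"delta_rot": [0,0,0],"jaw": 1},{"travel": [1.84,1.7,0],"delta_rot": [0,0,0],"jaw": 1}]'

```text
time_s: 13.98
eef_pos: [572.2, -80.7, 110.0]
orientation: [-1.923, -2.484, -0.0]
force: [-1.2, 0.7, -0.9]
gripper_width: 0.16
grip_force: 39.7
```

drive_tool --series '[{"travel": [1.84,1.7,0],"delta_rot": [0,0,0],"jaw": 1},{"travel": [1.5,1.3,0],"delta_rot": [0,0,0],"jaw": 1},{"travel": [0,0,0],"delta_rot": [0,0,0],"jaw": 1},{"travel": [0,0,0],"delta_rot": [0,0,0],"jaw": 1}]'

```text
time_s: 14.32
eef_pos: [574.1, -76.8, 110.0]
orientation: [-1.923, -2.484, 0.0]
force: [0.6, -0.2, -0.9]
gripper_width: 0.154
grip_force: 39.7
```

```bash
python3 tr.py;python3 - <<'E'
from h import *
b=optics.read_camera("side")[:,:,::-1];cv2.imwrite("pics/side6.png",b)
s=readout.get_state();print(s["eef_pos"],proj("side",s["eef_pos"]-[0,0,97.2]))
cv2.imwrite("pics/c6.png",cv2.resize(b[165:245,240:320],None,fx=7,fy=7,interpolation=2))
E
```

```text
14.3167 [574.14 -76.82 109.97] [ 0.58 -0.2  -0.91] 39.65756893157959
along 97.02981777706015 of 97.00128865123392 side(left+) 41.99258455743369
along 41.99259332506083 of 43.02231978868641 side(left+) -0.008806832300823686
rel [-31.53468252 -27.72975537   0.27267187]
rel [0.77924219 0.6732418  0.26805633]
[574.13262535 -76.92513929 110.00549188] [[275.76521028 216.60031931]]
```

View pics/c6.png

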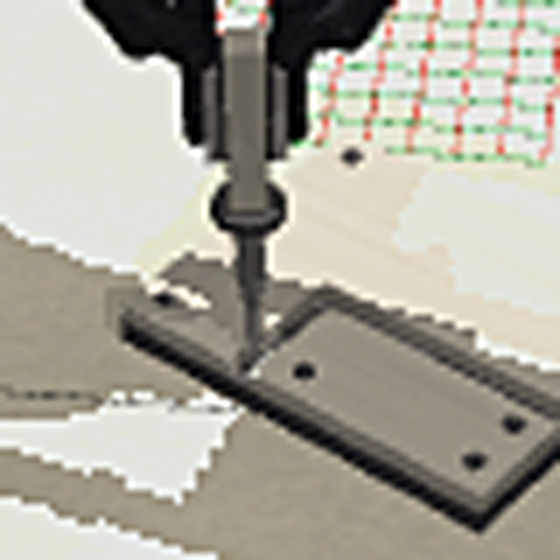

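The needle is in the groove at the open end of the short leg, around (275,217). I'll add the last millimetre, then lift.

drive_tool --series '[{"travel": [1,0.9,0],"delta_rot": [0,0,0],"jaw": 1},{"travel": [0,0,0],"delta_rot": [0,0,0],"jaw": 1},{"travel": [0,0,0],"delta_rot": [0,0,0],"jaw": 1},{"travel": [0,0,-4],"delta_rot": [0,0,0],"jaw": 1},{"travel": [0,0,-8],"delta_rot": [0,0,0],"jaw": 1}]'

```text
time_s: 14.78
eef_pos: [574.1, -75.7, 121.2]
orientation: [-1.922, -2.482, 0.002]
force: [0.6, 0.5, -1.4]
gripper_width: 0.159
grip_force: 39.7
```

drive_tool --series '[{"travel": [0,0,-18],"delta_rot": [0,0,0],"jaw": 1},{"travel": [0,0,-20],"delta_rot": [0,0,0],"jaw": 1},{"travel": [0,0,-20],"delta_rot": [0,0,0],"jaw": 1},{"travel": [0,0,-20],"delta_rot": [0,0,0],"jaw": 1},{"travel": [0,0,-16],"delta_rot": [0,0,0],"jaw": 1}]'

```text
time_s: 15.2
eef_pos: [575.0, -75.8, 219.0]
orientation: [1.922, 2.482, 0.002]
force: [-0.4, 0.7, -0.4]
gripper_width: 0.156
grip_force: 39.7
```

drive_tool --series '[{"travel": [0,0,0],"delta_rot": [0,0,0],"jaw": 1},{"travel": [0,0,0],"delta_rot": [0,0,0],"jaw": 1}]'

```text
time_s: 15.37
eef_pos: [575.3, -75.8, 217.6]
orientation: [1.922, 2.482, 0.002]
force: [-0.5, -0.2, -1.4]
gripper_width: 0.158
grip_force: 39.7
```

```bash
python3 tr.py|head -1;python3 -c "
from h import *
print(rel((550.6,257.3,214.8)))"
```

```text
15.3667 [575.31 -75.84 217.62] [-0.51 -0.21 -1.36] 39.656935930252075
(array([328.7212133 ,  59.46671806,   2.54480516]), array([[-2.50322156e-01,  9.68157808e-01,  3.04570297e-03],
       [ 9.68161647e-01,  2.50325082e-01, -6.14630091e-04],
       [-1.35747477e-03,  2.79487727e-03, -9.99995173e-01]]))
```

drive_tool --series '[{"travel": [12,2.2,0],"delta_rot": [0,0,0],"jaw": 1},{"travel": [25.4,4.6,0],"delta_rot": [0,0,0],"jaw": 1},{"travel": [25.4,4.6,0],"delta_rot": [0,0,0],"jaw": 1},{"travel": [25.4,4.6,0],"delta_rot": [0,0,0],"jaw": 1},{"travel": [25.4,4.6,0],"delta_rot": [0,0,0],"jaw": 1}]'

```text
time_s: 15.78
eef_pos: [565.2, 41.3, 213.9]
orientation: [-1.922, -2.482, 0.003]
force: [0.9, 0.1, -1.8]
gripper_width: 0.158
grip_force: 39.7
```

drive_tool --series '[{"travel": [25.4,4.6,0],"delta_rot": [0,0,0],"jaw": 1},{"travel": [25.4,4.6,0],"delta_rot": [0,0,0],"jaw": 1},{"travel": [25.4,4.6,0],"delta_rot": [0,0,0],"jaw": 1},{"travel": [25.4,4.6,0],"delta_rot": [0,0,0],"jaw": 1},{"travel": [25.4,4.6,0],"delta_rot": [0,0,0],"jaw": 1}]'

```text
time_s: 16.2
eef_pos: [555.4, 170.1, 214.0]
orientation: [-1.922, -2.483, 0.003]
force: [0.2, -0.9, -1.1]
gripper_width: 0.162
grip_force: 39.7
```

drive_tool --series '[{"travel": [25.4,4.6,0],"delta_rot": [0,0,0],"jaw": 1},{"travel": [25.4,4.6,0],"delta_rot": [0,0,0],"jaw": 1},{"travel": [11.9,2.1,0],"delta_rot": [0,0,0],"jaw": 1},{"travel": [0,0,0],"delta_rot": [0,0,0],"jaw": 1},{"travel": [0,0,0],"delta_rot": [0,0,0],"jaw": 1}]'

```text
time_s: 16.62
eef_pos: [551.3, 232.0, 214.6]
orientation: [-1.921, -2.485, 0.004]
force: [0.4, -0.1, -0.7]
gripper_width: 0.161
grip_force: 39.7
```

```bash
python3 tr.py|head -1;python3 -c "
from h import *
d,R=rel((550.6,257.3,190));print(d,R)
R0=Ro.from_rotvec([1.9233,2.4839,.0003]).as_matrix();print('rot err deg',np.degrees(Ro.from_matrix(R.T@R0).as_rotvec()))"
```

```text
16.6167 [551.3  232.   214.65] [ 0.39 -0.08 -0.74] 39.65768873691559
[24.67467145  5.74947682 24.61630411] [[-2.51747702e-01  9.67790657e-01 -2.08285562e-03]
 [ 9.67792617e-01  2.51745404e-01 -1.30431562e-03]
 [-7.37955136e-04 -2.34413075e-03 -9.99996980e-01]]
rot err deg [-0.1471872   0.04357321  0.08261961]
```

drive_tool --series '[{"travel": [8,1.9,0],"delta_rot": [-0.15,0.04,0.08],"jaw": 1},{"travel": [9,2.1,0],"delta_rot": [0,0,0],"jaw": 1},{"travel": [7.6,1.7,0],"delta_rot": [0,0,0],"jaw": 1},{"travel": [0,0,0],"delta_rot": [0,0,0],"jaw": 1},{"travel": [0,0,0],"delta_rot": [0,0,0],"jaw": 1}]'

```text
time_s: 17.03
eef_pos: [551.4, 257.1, 216.0]
orientation: [1.924, 2.482, 0.004]
force: [-0.8, 0.6, -1.1]
gripper_width: 0.157
grip_force: 39.7
```

```bash
python3 tr.py|head -1;python3 -c "
from h import *
d,R=rel((550.6,257.3,109.2));print(d)
R0=Ro.from_rotvec([1.9233,2.4839,.0003]).as_matrix();print('rot err deg',np.degrees(Ro.from_matrix(R.T@R0).as_rotvec()))"
```

```text
17.0333 [551.39 257.09 216.01] [-0.81  0.61 -1.09] 39.657384753227234
[  0.34356875  -0.98160484 106.80546743]
rot err deg [ 0.13131278 -0.02925778 -0.06150727]
```

Descending in two stages, checking between them.

drive_tool --series '[{"travel": [0.3,-0.7,10],"delta_rot": [0,0,0],"jaw": 1},{"travel": [0,0,12],"delta_rot": [0,0,0],"jaw": 1},{"travel": [0,0,8],"delta_rot": [0,0,0],"jaw": 1},{"travel": [0,0,0],"delta_rot": [0,0,0],"jaw": 1},{"travel": [0,0,0],"delta_rot": [0,0,0],"jaw": 1}]'

```text
time_s: 17.45
eef_pos: [550.1, 256.6, 184.4]
orientation: [-1.925, -2.482, -0.0]
force: [-0.2, -0.3, -1.5]
gripper_width: 0.158
grip_force: 39.7
```

```bash
python3 tr.py|head -1;python3 -c "
from h import *
d,R=rel((550.6,257.3,109.2));print(d)"
```

```text
17.45 [550.12 256.61 184.37] [-0.18 -0.35 -1.46] 39.657593965530396
[ 0.52358681  0.64630939 75.16843699]
```

drive_tool --series '[{"travel": [0.5,0.6,8],"delta_rot": [0,0,0],"jaw": 1},{"travel": [0,0,8],"delta_rot": [0,0,0],"jaw": 1},{"travel": [0,0,8],"delta_rot": [0,0,0],"jaw": 1},{"travel": [0,0,0],"delta_rot": [0,0,0],"jaw": 1},{"travel": [0,0,0],"delta_rot": [0,0,0],"jaw": 1}]'

```text
time_s: 17.87
eef_pos: [550.8, 257.6, 160.9]
orientation: [1.925, 2.483, 0.001]
force: [0.2, -1.0, -1.2]
gripper_width: 0.157
grip_force: 39.7
```

```bash
python3 tr.py|head -1;python3 -c "
from h import *
d,R=rel((550.6,257.3,109.2));print(d)"
```

```text
17.8667 [550.77 257.57 160.9 ] [ 0.16 -0.96 -1.21] 39.657790660858154
[-0.24288755 -0.27289075 51.7038859 ]
```

drive_tool --series '[{"travel": [-0.2,-0.2,8],"delta_rot": [0,0,0],"jaw": 1},{"travel": [0,0,9],"delta_rot": [0,0,0],"jaw": 1},{"travel": [0,0,8],"delta_rot": [0,0,0],"jaw": 1},{"travel": [0,0,5],"delta_rot": [0,0,0],"jaw": 1},{"travel": [0,0,0],"delta_rot": [0,0,0],"jaw": 1}]'

```text
time_s: 18.28
eef_pos: [550.3, 257.2, 129.7]
orientation: [-1.925, -2.482, 0.001]
force: [-0.7, -0.2, -1.8]
gripper_width: 0.16
grip_force: 39.7
```

```bash
python3 tr.py|head -1;python3 -c "
from h import *
d,R=rel((550.6,257.3,109.2));print(d)"
```

```text
18.2833 [550.29 257.18 129.65] [-0.68 -0.25 -1.82] 39.65699315071106
[ 0.03431132  0.34608625 20.45434375]
```

drive_tool --series '[{"travel": [0,0.3,6],"delta_rot": [0,0,0],"jaw": 1},{"travel": [0,0,6],"delta_rot": [0,0,0],"jaw": 1},{"travel": [0,0,4.5],"delta_rot": [0,0,0],"jaw": 1},{"travel": [0,0,2],"delta_rot": [0,0,0],"jaw": 1},{"travel": [0,0,0],"delta_rot": [0,0,0],"jaw": 1}]'

```text
time_s: 18.7
eef_pos: [551.1, 257.5, 112.7]
orientation: [1.925, 2.482, 0.002]
force: [0.5, 0.8, -1.4]
gripper_width: 0.16
grip_force: 39.7
```

```bash
python3 tr.py|head -1;python3 -c "
from h import *
d,R=rel((550.6,257.3,109.2));print(d)"
```

```text
18.7 [551.13 257.51 112.65] [ 0.52  0.8  -1.4 ] 39.657182693481445
[-0.07242948 -0.56499621  3.45097479]
```

drive_tool --series '[{"travel": [0,-0.4,1.5],"delta_rot": [0,0,0],"jaw": 1},{"travel": [0,0,1.2],"delta_rot": [0,0,0],"jaw": 1},{"travel": [0,0,0],"delta_rot": [0,0,0],"jaw": 1},{"travel": [0,0,0],"delta_rot": [0,0,0],"jaw": 1}]'

```text
time_s: 19.03
eef_pos: [551.1, 257.6, 111.0]
orientation: [1.924, 2.482, 0.004]
force: [-1.6, 0.1, -0.7]
gripper_width: 0.158
grip_force: 39.7
```

```bash
python3 tr.py|head -1;python3 -c "
from h import *
d,R=rel((550.6,257.3,109.2));print(d)"
```

```text
19.0333 [551.15 257.55 111.01] [-1.62  0.05 -0.67] 39.6571683883667
[-0.1097432  -0.59712289  1.81140743]
```

drive_tool --series '[{"travel": [0,-0.5,0.9],"delta_rot": [0,0,0],"jaw": 1},{"travel": [0,0,0.8],"delta_rot": [0,0,0],"jaw": 1},{"travel": [0,0,0],"delta_rot": [0,0,0],"jaw": 1},{"travel": [0,0,0],"delta_rot": [0,0,0],"jaw": 1}]'

```text
time_s: 19.37
eef_pos: [550.6, 257.4, 109.2]
orientation: [1.924, 2.482, 0.004]
force: [1.0, -0.7, -0.1]
gripper_width: 0.16
grip_force: 39.8
```

```bash
python3 tr.py|head -1
```

```text
19.3667 [550.63 257.44 109.24] [ 0.97 -0.66 -0.08] 39.78877007961273
```

Back at the grasp pose, and the weight has come off the wrist, so the collar is seated. I release slowly.

drive_tool --series '[{"travel": [0,0,0],"delta_rot": [0,0,0],"jaw": 0.6},{"travel": [0,0,0],"delta_rot": [0,0,0],"jaw": 0.5},{"travel": [0,0,0],"delta_rot": [0,0,0],"jaw": 0.3},{"travel": [0,0,0],"delta_rot": [0,0,0],"jaw": 0},{"travel": [0,0,0],"delta_rot": [0,0,0],"jaw": -0.2}]'

```text
time_s: 19.78
eef_pos: [550.6, 257.4, 109.2]
orientation: [1.924, 2.482, 0.004]
force: [-0.6, 0.3, 0.5]
gripper_width: 0.599
grip_force: 0.0
```

drive_tool --series '[{"travel": [0,0,0],"delta_rot": [0,0,0],"jaw": -0.2},{"travel": [0,0,0],"delta_rot": [0,0,0],"jaw": -0.2},{"travel": [0,0,-6],"delta_rot": [0,0,0],"jaw": -0.2},{"travel": [0,0,-16],"delta_rot": [0,0,0],"jaw": -0.2},{"travel": [0,0,-20],"delta_rot": [0,0,0],"jaw": -0.2}]'

```text
time_s: 20.2
eef_pos: [549.7, 257.0, 150.1]
orientation: [-1.925, -2.482, 0.001]
force: [1.1, 0.0, 0.6]
gripper_width: 0.601
grip_force: 0.0
```

drive_tool --series '[{"travel": [0,0,-20],"delta_rot": [0,0,0],"jaw": -0.2},{"travel": [0,0,-20],"delta_rot": [0,0,0],"jaw": -0.2},{"travel": [0,0,-20],"delta_rot": [0,0,0],"jaw": -0.2},{"travel": [0,0,0],"delta_rot": [0,0,0],"jaw": -0.2},{"travel": [0,0,0],"delta_rot": [0,0,0],"jaw": -0.2}]'

```text
time_s: 20.62
eef_pos: [551.0, 257.5, 213.2]
orientation: [1.923, 2.48, 0.009]
force: [-0.9, -0.5, -0.1]
gripper_width: 0.599
grip_force: 0.0
```

```bash
python3 - <<'E'
from h import *
b=optics.read_camera("side")[:,:,::-1];a=cv2.imread("pics/side0.png")
f=lambda i:cv2.resize(i[270:370,190:290],None,fx=4,fy=4,interpolation=2)
cv2.imwrite("pics/c7.png",np.hstack([f(a),f(b)]))
E
```

```text
(no output)
```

View pics/c7.png

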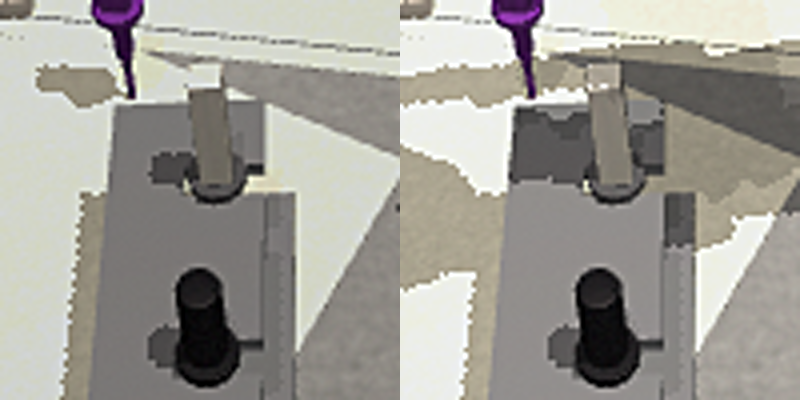

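The before and after crops match. The stylus hangs upright in its slot at (242,300), the marker hasn't moved, and the gripper is clear.

```bash
python3 -c "
from plant import job
print(job.sign_off())"
```

```text
the job is handed in; nothing more can be done
None
```

The stylus was run along the whole seam from the long leg to the short leg, then hung back in its own slot, and the job is handed in at about 21 s of the 67 s allowed; sign-off returned no verdict.

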